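Clear the loupe out of the bottle crate and put the two bottles away

TASK

Put the two amber bottles standing on the bench away in the wooden bottle crate, each upright in a cell of its own; somebody has left the loupe in one of the cells, so take it out and stand it on the lit glass of the light table. The bottles are full and of thin glass: keep them upright, grip them lightly (15 N is plenty, never more than 25 N), do not knock them together, and set them and the loupe down gently rather than dropping them. Leave the bottles already in the crate in their cells and the other things on the bench where they are.

Things in the scene. Friction and masses are not known exactly. Their poses are not given: they have to be found in the camera images.
- crate: open wooden crate, fixed, 154 mm (x) by 228 mm (y) by 60 mm high, with 2 x 3 cells 68 mm square centred at x = -37, +37 mm and y = -74, 0, +74 mm. Walls and dividers 6 mm thick, divider tops at 52 mm, cell floor at 6 mm (flat grey felt disc). Origin: centre of the underside; x along the short side, z up. Four cells hold stored bottles, one the loupe, one is empty; which is which changes.
- bottle1_center (a point): amber glass bottle, full, 0.25 to 0.45 kg, 128 mm tall: body 58 mm across up to 76 mm, shoulder, 35 mm neck from about 88 mm, black cap 41 mm across from 102 mm to the top. Point: on its axis half-way up, 64 mm above its underside; z up. Starts standing on the bench between crate and light table; goes in the crate. Grip it from above by the cap, lightly (15 N).
- bottle2_center (a point): amber glass bottle, full, 0.25 to 0.45 kg, 128 mm tall: body 58 mm across up to 76 mm, shoulder, 35 mm neck from about 88 mm, black cap 41 mm across from 102 mm to the top. Point: on its axis half-way up, 64 mm above its underside; z up. Starts standing on the bench between crate and light table; goes in the crate. Grip it from above by the cap, lightly (15 N).
- stored1_center (a point): one of four bottles already standing in the crate's cells, same make as the two on the bench (58 mm across, 128 mm tall, cap 41 mm across). Point: on its axis half-way up, 64 mm above its underside. Stays in its cell.
- stored2_center (a point): one of four bottles already standing in the crate's cells, same make as the two on the bench (58 mm across, 128 mm tall, cap 41 mm across). Point: on its axis half-way up, 64 mm above its underside. Stays in its cell.
- stored3_center (a point): one of four bottles already standing in the crate's cells, same make as the two on the bench (58 mm across, 128 mm tall, cap 41 mm across). Point: on its axis half-way up, 64 mm above its underside. Stays in its cell.
- stored4_center (a point): one of four bottles already standing in the crate's cells, same make as the two on the bench (58 mm across, 128 mm tall, cap 41 mm across). Point: on its axis half-way up, 64 mm above its underside. Stays in its cell.
- loupe_center (a point): standing inspection loupe, 120 mm tall, 0.18 kg: light grey skirt 50 mm across at the foot (up to 34 mm), black barrel 36 mm across, black knurled eyepiece 42 mm across from 87 to 117 mm, 3 mm rubber rim on top. Starts upright in one of the crate's cells. Point: on its axis half-way up, 60 mm above its underside; z up.
- glass (a point): centre of the light table's lit white glass, 280 mm (x) by 200 mm (y), fixed, level, its face 45 mm above the bench; the thin dark film pieces on it do not matter. z up. A glazed frame 0.26 m tall stands open along the light table's outer edge, 155 mm from this point towards its -y, leaning away from the glass.
- light_table: black light table, 360 mm (x) by 300 mm (y) by 44 mm high, fixed, the glazed frame standing at its -y edge. Origin: centre of the underside; z up.
- jar: squat pale jar with a white lid, 69 mm across, 70 mm tall, standing among the two bottles. Origin: centre of the underside. Not part of the job.
- tape: roll of tape lying flat, 90 mm across, 24 mm high. Origin: centre of the underside. Not part of the job.
- brush: flat wooden film brush, 175 mm long along its x, 18 mm high, lying on the bench. Origin: underside, near mid-length. Not part of the job.
- film_can: round aluminium film can lying flat, 123 mm across, 25 mm high. Origin: centre of the underside. Not part of the job.
- core: cream plastic film core lying flat, 75 mm across, 35 mm high, with a hole. Origin: centre of the underside. Not part of the job.

How it is judged:
By the outcome, as a careful person would: the job done as asked, in the order asked, and still so for the second after the job is handed in, with the robot touching nothing.
It also fails if it takes over 67 s, if anything falls off the work surface, if the arm or the gripper's body presses on something with over 40 N, if the wrist force passes 120 N, or if a joint passes its speed limit or range.

ROBOT

A 7-joint arm with a two-finger parallel gripper is mounted at the origin on the work surface. World frame = base frame: x ahead of the robot, y to its left, z up, the work surface at z = 0. Lengths are in m, angles in rad, forces in N, time in s.
With the tool pointing down it reaches from about 0.425 to 0.925 m from the base axis. Payload 6.8 kg.
Tool frame: the origin (TCP) lies at the very end of the fingers, on their centre line; the grasp point (between the pads) lies 19 mm behind it (robot.grasp_offset is the distance from the TCP to the grasp point, in m); z points along the fingers, y is the line along which they close (so a half turn about z gives the same grasp; the last joint's range is limited). The gripper opens to 85 mm and grips with 20 to 120 N. Pads are 22 mm wide; open, the fingers measure 114 mm over their backs; the gripper's body (76 mm by 85 mm) begins 54 mm behind the grasp point. The pads swing forward as they close: fully open they stand 13 mm farther back than shut.
Start: joints at [0.999, 0.477, 0.022, 1.555, -0.011, 1.109, -0.083], TCP at [0.302, -0.604, 0.231] pointing down, gripper open.
Joint ranges: [-2.96, 2.96], [-0.34, 2.1], [-1.41, 1.46], [0.24, 2.44], [-1.37, 4.51], [0.17, 1.92], [-2.96, 2.96]. Speed limits (rad/s): [2.39, 2.39, 3.14, 3.14, 3.14, 3.14, 3.14].

INTERFACE

Orientations are given as a unit quaternion [w, x, y, z].
In Python, from bench import robot, capture, camera_model gives the robot as it stands.
- The arm moves only by the tool step_arm, never from a script. Its argument "targets" is a list that holds one entry, the list of rows, each a list of 6 numbers: the shift along the tool's x, y, z as a fraction of full scale, then the turn, a rotation vector about the tool's x, y, z as a fraction of full scale. A call has exactly 8 rows; each row shifts and turns the commanded pose from where the row before left it, along the tool's axes as they then stand; what a row does not reach is not made up. Full scale, the value 1, is 0.02 m for a shift and 5 degrees for a turn. A row lasts 1/12 s, in which the tool goes at most 41.7 mm and 7.16 degrees, less where a joint would pass 70% of its speed; a pose out of reach is approached as far as the arm can. A call with a number of a shift or a turn outside -1 to 1 is refused whole. A call with a gripper value outside its range is refused whole. "gripper" is the closure, from 0 (fully open) to 1 (shut), set as the call begins (left out, the last holds). The fingers move at their own pace and stop on an object; the grip force is fixed at half the most. Time passes only in rows, so rows that do not move let the fingers close, or fill a call up. It gives the time, the measured TCP pose, the force, the opening and the grip force at its end, in the units of the state.
- robot.state(): the state, without advancing time (a new reading comes with each control period).
- capture(name): name is "side" or "top"; returns the picture (400x640x3 uint8, red, green, blue); there is no depth.
- camera_model(name): a dict with "mtx" (3x3 intrinsics, pixels), "rvec" (rotation vector, rad) and "tvec" (3), from world to camera coordinates, as OpenCV has them. Camera axes: x right, y down, z forward; pixel columns grow to the right and rows downward; lengths in m; the calibration is good to about 2 mm. A picture is of the moment at which its call begins. camera_model takes no time and is no camera call.
- robot.finish_job(): hands the job in; it is judged then, once.
The state is a dict: "time": time; "joint_pos": joint angles; "joint_vel": joint speeds; "effort": joint torques, N m; "eef_pos": TCP position; "ee_rot": TCP orientation; "force": force on the tool from outside, world axes, zero at the start; "ft_torque": the same for the moment, N m; "finger_gap": finger opening in m; "grip_force": force on a finger pad.
Only numpy, scipy, OpenCV 4.12 (cv2) and the standard library are available. Lean on these libraries where they do the work, as an engineer would, in place of code of your own. Each camera call takes 0.05 s, during which the arm holds its last target. There are 200 camera calls.

## Working session

There is one attempt and no reset: what is moved stays moved. The work goes in short steps, Python scripts to look and compute and a tool call to move; the robot and the scene stay as the last step left them, time stands still between calls to the robot, and variables do not carry over. Pictures are saved under pics/ and viewed, at most 10 in all, crops included, and the job is handed in when it is done.

Besides the shell and the picture viewer there is one more tool, called after "Call:" as name(argument=value, ...), one argument or row to a line, values as JSON. step_arm: Moves the arm, as the interface text tells. Shift numbers are shares of 0.02 m and turn numbers shares of 5 degrees, none past 1 either way. Its arguments: {"type":"object","properties":{"targets":{"type":"array"},"gripper":{"type":"number"}},"required":["targets"]}

```bash
mkdir -p pics; ls
python3 - <<'E'
from bench import robot,capture,camera_model
import cv2
for n in("side","top"):
    cv2.imwrite(f"pics/{n}0.png",capture(n)[:,:,::-1]); m=camera_model(n); print(n,{k:__import__('numpy').round(v,4).tolist() for k,v in m.items()})
print(robot.state())
E
```

```text
pics
side {'mtx': [[504.6386, 0.0, 315.9609], [0.0, 504.6386, 197.4502], [0.0, 0.0, 1.0]], 'rvec': [0.6831, -2.5666, 1.1946], 'tvec': [0.5208, 0.2014, 1.3364]}
top {'mtx': [[465.3188, 0.0, 319.617], [0.0, 465.3188, 199.199], [0.0, 0.0, 1.0]], 'rvec': [2.2115, -2.1649, 0.0845], 'tvec': [0.0482, 0.5753, 1.4043]}
{'time': 0.1, 'joint_pos': array([ 0.99889783,  0.47770156,  0.02234012,  1.55632337, -0.01153198,
        1.1092703 , -0.08309684]), 'joint_vel': array([ 0.00114892, -0.00182199, -0.00098538, -0.00272781, -0.0015627 ,
       -0.0024355 ,  0.00051202]), 'effort': array([ 4.50148407e-03, -5.97759426e+01,  1.61337107e+00, -2.81957996e+01,
        1.28390815e-02,  4.94078704e-03, -2.92664811e-05]), 'eef_pos': array([ 0.30173408, -0.60323584,  0.23044585]), 'ee_rot': array([-7.55777259e-04,  9.73230032e-01,  2.29831862e-01, -2.21375796e-04]), 'force': array([-0.09898954,  0.04078603, -0.42110168]), 'ft_torque': array([-0.00444069, -0.01981245, -0.02938932]), 'grip_force': 0.0, 'finger_gap': 0.08539108500486654}
```

View pics/top0.png

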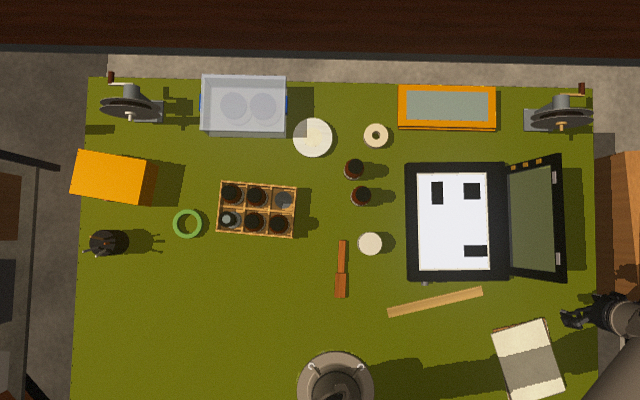

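View pics/side0.png

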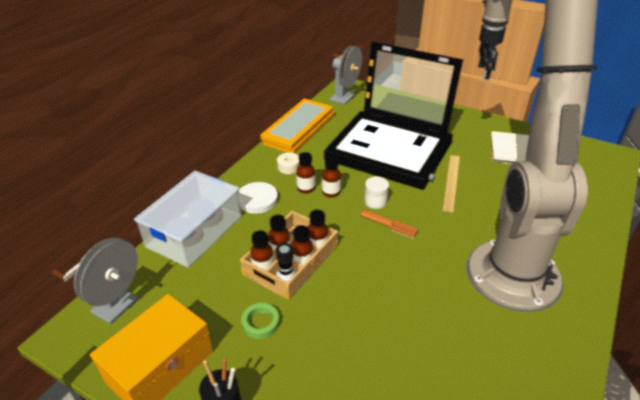

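The top view shows the bench bottles at about (354,168) and (361,195), the jar at (370,243), the loupe in the crate's lower-left cell at (230,219), and an empty upper-right cell at (284,200). The glass is at (453,221). The side view matches.

Run:
```python
import cv2
a=cv2.imread("pics/top0.png"); 
cv2.imwrite("pics/t1.png",cv2.resize(a[150:250,205:385],None,fx=4.4,fy=4.4,interpolation=cv2.INTER_CUBIC))
b=cv2.imread("pics/side0.png")
cv2.imwrite("pics/s1.png",cv2.resize(b[130:305,225:425],None,fx=3.4,fy=3.4,interpolation=cv2.INTER_CUBIC))
```

```text
(no output)
```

View pics/t1.png

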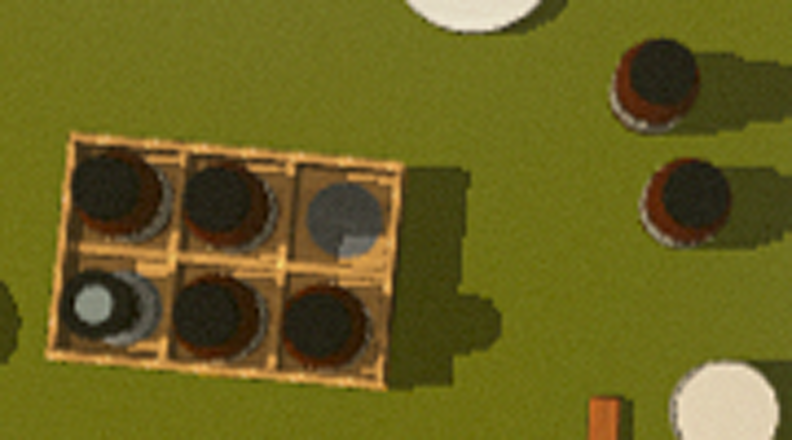

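View pics/s1.png

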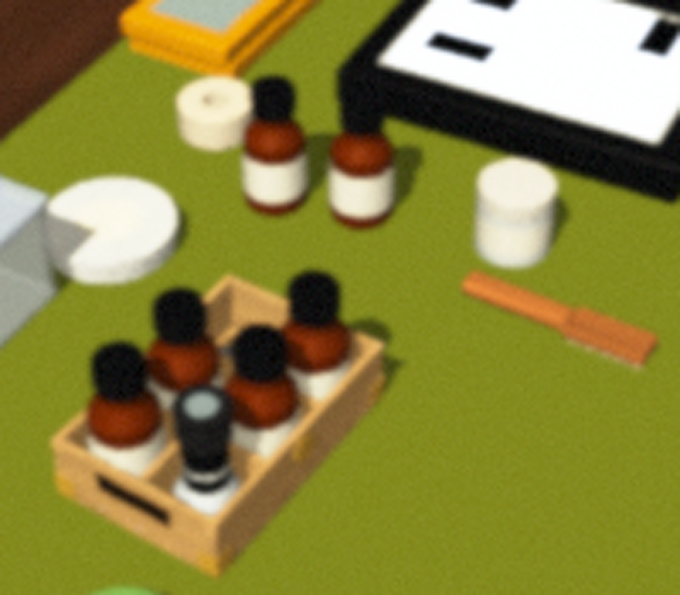

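Readings: bench caps at crop (664,72) and (697,196), the loupe rim at (95,303), crate corners (72,133), (402,165), (384,388) and (48,358), and the empty cell's disc at (345,219). The side crop shows bench caps at (273,88) and (362,97), and the loupe top at (203,405).

```bash
cat > h.py <<'E'
import numpy as np,cv2
from bench import robot,capture,camera_model
def bp(n,uv,z):
    m=camera_model(n);R=cv2.Rodrigues(np.array(m["rvec"]))[0];t=np.array(m["tvec"]).ravel()
    d=R.T@np.linalg.inv(m["mtx"])@np.array([uv[0],uv[1],1.]);c=-R.T@t
    return (c+d*(z-c[2])/d[2])[:2]
def tc(p,z):return bp("top",((p[0]+.5)/4.4-.5+205,(p[1]+.5)/4.4-.5+150),z)
def sc(p,z):return bp("side",((p[0]+.5)/3.4-.5+225,(p[1]+.5)/3.4-.5+130),z)
E
python3 - <<'E'
from h import *
np.set_printoptions(precision=4,suppress=True)
print("B1",tc((664,72),.128),sc((273,88),.128));print("B2",tc((697,196),.128),sc((362,92),.128))
print("L",tc((95,303),.126),sc((203,405),.126))
for p in [(107,187),(212,199),(208,312),(322,320)]:print("cap",tc(p,.134))
C=np.array([tc(p,.06) for p in[(72,133),(402,165),(384,388),(48,358)]]);print(C,C.mean(0))
e=(C[1]+C[2]-C[0]-C[3])/2;print(np.linalg.norm(e),np.degrees(np.arctan2(e[1],e[0])))
f=(C[0]+C[1]-C[2]-C[3])/2;print(np.linalg.norm(f),np.degrees(np.arctan2(f[1],f[0])))
print("E",tc((345,219),.006))
print("jar",tc((725,410),.07))
print("G",[bp("top",p,.045) for p in[(418,172),(489,173),(489,270),(417,270)]])
print(bp("top",(565,165),.26),bp("top",(510,165),.06),bp("top",(567,280),.26))
E
```

```text
B1 [ 0.6634 -0.0392] [ 0.6626 -0.0403]
B2 [ 0.5834 -0.0617] [ 0.59   -0.0738]
L [0.5064 0.3233] [0.5038 0.3217]
cap [0.5805 0.3167]
cap [0.5743 0.2494]
cap [0.502  0.2497]
cap [0.4984 0.1769]
[[0.6228 0.3557]
 [0.6059 0.1318]
 [0.4551 0.1402]
 [0.4705 0.3664]] [0.5386 0.2485]
0.22561183080464658 -94.10088527810242
0.15181493681028993 -3.5897167203927203
E [0.5721 0.1734]
jar [ 0.4454 -0.0882]
G [array([ 0.6612, -0.2353]), array([ 0.6629, -0.4506]), array([ 0.3715, -0.4492]), array([ 0.3671, -0.2341])]
[ 0.6586 -0.5664] [ 0.6864 -0.5083] [ 0.3662 -0.5666]
```

Call:
step_arm(
  targets=[
    [[0,0,-1,0,0,-1],[0,0,-1,0,0,-1],[0,0,-1,0,0,-1],[0,0,-1,0,0,0],[0,0,-1,0,0,0],[0.5,-0.19,-0.5,0,0,0],[1,-0.375,0,0,0,0],[1,-0.375,0,0,0,0]],
  ],
  gripper=0.3,
)

```text
time: 0.77
eef_pos: [0.327, -0.5558, 0.3413]
ee_rot: [0.0, 0.935, 0.354, 0.0]
force: [0.0, -0.3, 0.0]
finger_gap: 0.0598
grip_force: 0.0
```

Call:
step_arm(
  targets=[
    [[1,-0.375,0,0,0,0],[1,-0.375,0,0,0,0],[1,-0.375,0,0,0,0],[1,-0.375,0,0,0,0],[1,-0.375,0,0,0,0],[1,-0.375,0,0,0,0],[1,-0.375,0,0,0,0],[1,-0.375,0,0,0,0]],
  ],
)

```text
time: 1.43
eef_pos: [0.4071, -0.4033, 0.3405]
ee_rot: [-0.001, 0.935, 0.355, -0.0]
force: [-0.6, -0.4, 0.4]
finger_gap: 0.0601
grip_force: 0.0
```

Call:
step_arm(
  targets=[
    [[1,-0.375,0,0,0,0],[1,-0.375,0,0,0,0],[1,-0.375,0,0,0,0],[1,-0.375,0,0,0,0],[1,-0.375,0,0,0,0],[1,-0.375,0,0,0,0],[1,-0.375,0,0,0,0],[1,-0.375,0,0,0,0]],
  ],
)

```text
time: 2.1
eef_pos: [0.4866, -0.2523, 0.3405]
ee_rot: [-0.0, 0.935, 0.355, -0.0]
force: [-0.7, 0.9, -1.3]
finger_gap: 0.0598
grip_force: 0.0
```

Call:
step_arm(
  targets=[
    [[1,-0.375,0,0,0,0],[1,-0.375,0.5,0,0,0],[1,-0.375,1,0,0,0],[1,-0.375,1,0,0,0],[1,-0.375,1,0,0,0],[1,-0.375,1,0,0,0],[0.5,-0.2,1,0,0,0],[0,0,0.5,0,0,0]],
  ],
)

```text
time: 2.77
eef_pos: [0.5506, -0.127, 0.2183]
ee_rot: [-0.002, 0.934, 0.357, -0.001]
force: [-0.2, 0.4, 0.2]
finger_gap: 0.06
grip_force: 0.0
```

Run:
```python
from h import *
a=capture("side")[130:210,270:370,::-1]; b=cv2.imread("pics/side0.png")[130:210,270:370]
c=capture("top")[150:220,330:400,::-1]; 
r=lambda i,f:cv2.resize(i,None,fx=f,fy=f,interpolation=cv2.INTER_CUBIC)
im=np.hstack([r(np.clip(b*1.6,0,255).astype(np.uint8),4.),r(np.clip(a*1.6,0,255).astype(np.uint8),4.)]);cv2.imwrite("pics/s2.png",im)
```

```text
(no output)
```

View pics/s2.png

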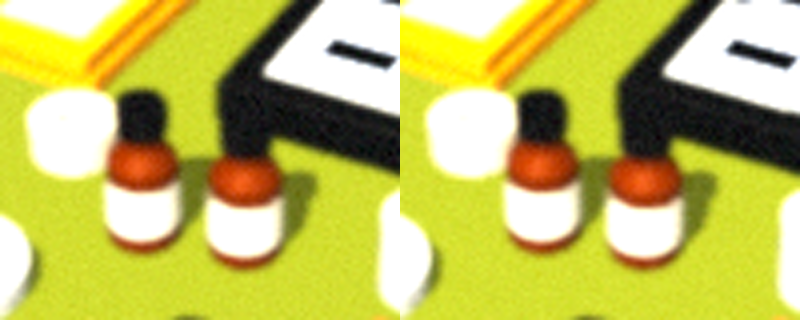

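The bench bottles' bases are at crop (143,250) and (245,266), offset (25.5, 4) px. That places B2's cap in the side view at about (360,101), merged with the dark table behind it.

```bash
cat >> h.py <<'E'
def go(x,y,z=None):
    s=robot.state();w,a,b,c=s["ee_rot"];from scipy.spatial.transform import Rotation as R
    d=np.array([x,y,s["eef_pos"][2] if z is None else z])-s["eef_pos"]
    print("tool units",np.round(R.from_quat([a,b,c,w]).inv().apply(d)/.02,2))
E
python3 - <<'E'
from h import *
print(sc((273,88),.128),sc((360,101.6),.128)); go(.584,-.063,.096)
E
```

```text
[ 0.66262705 -0.040258  ] [ 0.58447554 -0.06008689]
tool units [ 3.57 -1.37  6.14]
```

Call:
step_arm(
  targets=[
    [[0.8,-0.3,0,0,0,0],[0.9,-0.35,0,0,0,0],[0.9,-0.35,0,0,0,0],[0.9,-0.35,0.3,0,0,0],[0,0,1,0,0,0],[0,0,1,0,0,0],[0,0,1,0,0,0],[0,0,0.5,0,0,0]],
  ],
)

```text
time: 3.53
eef_pos: [0.5849, -0.0665, 0.1443]
ee_rot: [0.0, 0.935, 0.354, -0.001]
force: [-0.9, -0.5, -0.1]
finger_gap: 0.0598
grip_force: 0.0
```

Call:
step_arm(
  targets=[
    [[0.1,-0.15,0.5,0,0,0],[0,0,0.8,0,0,0],[0,0,0.7,0,0,0],[0,0,0.4,0,0,0],[0,0,0.1,0,0,0],[0,0,0,0,0,0],[0,0,0,0,0,0],[0,0,0,0,0,0]],
  ],
)

```text
time: 4.2
eef_pos: [0.5862, -0.0613, 0.0964]
ee_rot: [0.0, 0.935, 0.355, 0.001]
force: [-0.0, -0.4, -0.0]
finger_gap: 0.0603
grip_force: 0.0
```

Call:
step_arm(
  targets=[
    [[0,0,0,0,0,0],[0,0,0,0,0,0],[0,0,0,0,0,0],[0,0,0,0,0,0],[0,0,0,0,0,0],[0,0,0,0,0,0],[0,0,0,0,0,0],[0,0,0,0,0,0]],
  ],
  gripper=0.49,
)

```text
time: 4.87
eef_pos: [0.5855, -0.0613, 0.0953]
ee_rot: [0.0, 0.935, 0.355, 0.0]
force: [1.1, -0.3, 0.8]
finger_gap: 0.0436
grip_force: 0.3
```

Call:
step_arm(
  targets=[
    [[0,0,0,0,0,0],[0,0,0,0,0,0],[0,0,0,0,0,0],[0,0,0,0,0,0],[0,0,0,0,0,0],[0,0,0,0,0,0],[0,0,0,0,0,0],[0,0,0,0,0,0]],
  ],
  gripper=0.515,
)

```text
time: 5.53
eef_pos: [0.5854, -0.0612, 0.0953]
ee_rot: [0.0, 0.935, 0.355, 0.0]
force: [0.1, -0.5, -0.1]
finger_gap: 0.0415
grip_force: 0.5
```

Call:
step_arm(
  targets=[
    [[0,0,0,0,0,0],[0,0,0,0,0,0],[0,0,0,0,0,0],[0,0,0,0,0,0],[0,0,0,0,0,0],[0,0,0,0,0,0],[0,0,0,0,0,0],[0,0,0,0,0,0]],
  ],
  gripper=0.53,
)

```text
time: 6.2
eef_pos: [0.5855, -0.0613, 0.0954]
ee_rot: [0.0, 0.935, 0.355, 0.0]
force: [0.6, -0.3, 2.1]
finger_gap: 0.0406
grip_force: 17.9
```

Call:
step_arm(
  targets=[
    [[0,0,-0.3,0,0,0],[0,0,-0.7,0,0,0],[0,0,-1,0,0,0],[0,0,-1,0,0,0],[0,0,-1,0,0,0],[0,0,-1,0,0,0],[0.25,-0.3,-0.5,0,0,0],[0.55,-0.7,0,0,0,0]],
  ],
)

```text
time: 6.87
eef_pos: [0.585, -0.0376, 0.2075]
ee_rot: [0.001, 0.936, 0.353, 0.001]
force: [-0.2, 0.9, -2.1]
finger_gap: 0.0405
grip_force: 18.0
```

Call:
step_arm(
  targets=[
    [[0.78,-1,0,0,0,0],[0.78,-1,0,0,0,0],[0.78,-1,0,0,0,0],[0.78,-1,0,0,0,0],[0.78,-1,0,0,0,0],[0.78,-1,0,0,0,0],[0.78,-1,0,0,0,0],[0.5,-0.6,0,0,0,0]],
  ],
)

```text
time: 7.53
eef_pos: [0.5703, 0.1615, 0.2046]
ee_rot: [-0.001, 0.934, 0.357, -0.001]
force: [-0.5, -0.3, -3.1]
finger_gap: 0.0402
grip_force: 18.0
```

Call:
step_arm(
  targets=[
    [[0.3,-0.4,0,0,0,0],[0.1,-0.2,0,0,0,0],[0,0,0,0,0,0],[0,0,0,0,0,0],[0,0,0,0,0,0],[0,0,0,0,0,0],[0,0,0,0,0,0],[0,0,0,0,0,0]],
  ],
)

```text
time: 8.2
eef_pos: [0.5706, 0.1707, 0.2053]
ee_rot: [0.0, 0.935, 0.354, -0.0]
force: [-0.2, -0.9, -2.3]
finger_gap: 0.0403
grip_force: 18.0
```

Run:
```python
from h import *
r=lambda i,f:cv2.resize(i,None,fx=f,fy=f,interpolation=cv2.INTER_CUBIC)
a=capture("side")[130:310,225:355,::-1];c=capture("top")[150:260,205:335,::-1]
i=r(a,3.);j=r(c,3.);j=np.vstack([j,np.zeros((i.shape[0]-j.shape[0],j.shape[1],3),np.uint8)])
cv2.imwrite("pics/p5.png",np.hstack([i,j]));go(.5705,.172,.105)
```

```text
tool units [ 0.03 -0.03  5.02]
```

View pics/p5.png

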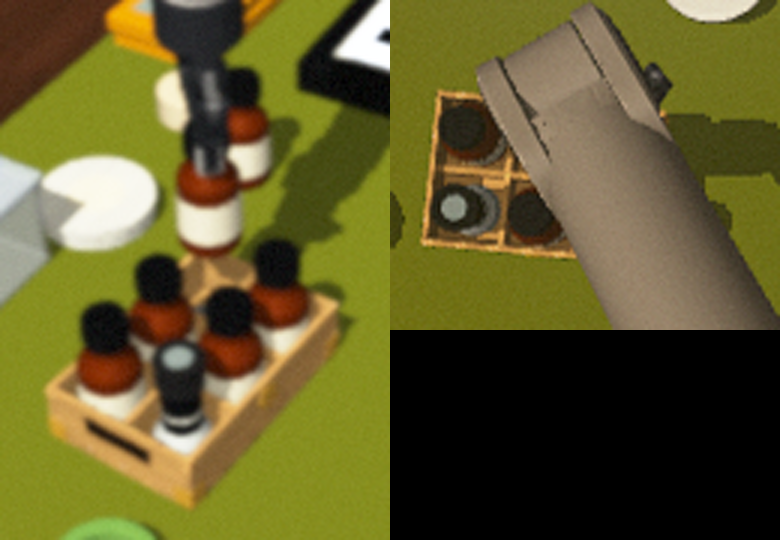

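The bottle hangs upright from the gripper over the empty cell at side crop (208,215), and its neighbours are clear. I'm lowering it.

Call:
step_arm(
  targets=[
    [[0,0,0.4,0,0,0],[0,0,0.7,0,0,0],[0,0,0.8,0,0,0],[0,0,0.8,0,0,0],[0,0,0.8,0,0,0],[0,0,0.6,0,0,0],[0,0,0.4,0,0,0],[0,0,0.2,0,0,0]],
  ],
)

```text
time: 8.97
eef_pos: [0.5698, 0.1712, 0.1098]
ee_rot: [-0.0, 0.935, 0.355, -0.001]
force: [0.3, 0.2, -2.5]
finger_gap: 0.0408
grip_force: 18.0
```

Call:
step_arm(
  targets=[
    [[0,0,0.1,0,0,0],[0,0,0.1,0,0,0],[0,0,0.1,0,0,0],[0,0,0.05,0,0,0],[0,0,0.05,0,0,0],[0,0,0,0,0,0],[0,0,0,0,0,0],[0,0,0,0,0,0]],
  ],
)

```text
time: 9.63
eef_pos: [0.5705, 0.1715, 0.1035]
ee_rot: [0.0, 0.935, 0.355, 0.0]
force: [0.7, 0.7, -2.9]
finger_gap: 0.0404
grip_force: 18.0
```

Call:
step_arm(
  targets=[
    [[0,0,0.05,0,0,0],[0,0,0.05,0,0,0],[0,0,0.03,0,0,0],[0,0,0,0,0,0],[0,0,0,0,0,0],[0,0,0,0,0,0],[0,0,0,0,0,0],[0,0,0,0,0,0]],
  ],
)

```text
time: 10.3
eef_pos: [0.5709, 0.1717, 0.1013]
ee_rot: [0.0, 0.935, 0.355, 0.001]
force: [0.2, -1.1, 6.6]
finger_gap: 0.0405
grip_force: 18.5
```

Call:
step_arm(
  targets=[
    [[0,0,0,0,0,0],[0,0,0,0,0,0],[0,0,0,0,0,0],[0,0,0,0,0,0],[0,0,0,0,0,0],[0,0,0,0,0,0],[0,0,-0.2,0,0,0],[0,0,-0.5,0,0,0]],
  ],
  gripper=0.35,
)

```text
time: 10.97
eef_pos: [0.5694, 0.1711, 0.1139]
ee_rot: [-0.0, 0.935, 0.355, -0.001]
force: [-0.0, 0.1, -0.1]
finger_gap: 0.0553
grip_force: 0.0
```

Call:
step_arm(
  targets=[
    [[0,0,-1,0,0,0],[0,0,-1,0,0,0],[0,0,-1,0,0,0],[0,0,-1,0,0,0],[0.3,-0.9,0,0,0,0],[0.3,-1,0,0,0,0],[0.35,-1,0,0,0,0],[0.35,-1,0,0,0,0]],
  ],
)

```text
time: 11.63
eef_pos: [0.5379, 0.2479, 0.196]
ee_rot: [-0.0, 0.935, 0.355, 0.001]
force: [-0.5, 0.5, 0.3]
finger_gap: 0.0557
grip_force: 0.0
```

Call:
step_arm(
  targets=[
    [[0.35,-1,0,0,0,0],[0.35,-1,0,0,0,0],[0.3,-0.9,0,0,0,0],[0.2,-0.7,0,0,0,0],[0.1,-0.3,0,0,0,0],[0,0,0,0,0,0],[0,0,0,0,0,0],[0,0,0,0,0,0]],
  ],
)

```text
time: 12.3
eef_pos: [0.5066, 0.3213, 0.1949]
ee_rot: [0.0, 0.935, 0.354, 0.0]
force: [-0.2, -0.4, -0.0]
finger_gap: 0.0556
grip_force: 0.0
```

Run:
```python
from h import *
r=lambda i,f:cv2.resize(i,None,fx=f,fy=f,interpolation=cv2.INTER_CUBIC)
a=capture("side")[150:310,225:425,::-1]
cv2.imwrite("pics/p6.png",r(a,3.5));go(.506,.3225,.096)
```

```text
tool units [ 0.02 -0.08  4.94]
```

View pics/p6.png

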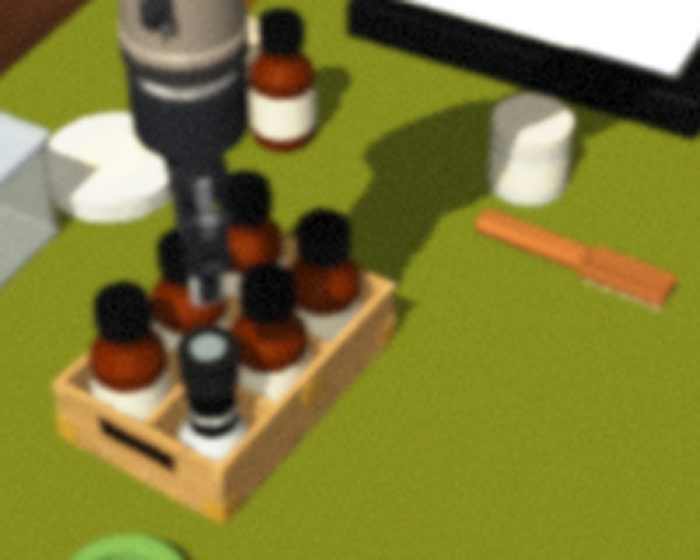

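The first bottle stands in its cell, at crop (245,210). The gripper is over the loupe, whose top is at (207,345). I'm descending on it.

Call:
step_arm(
  targets=[
    [[0,-0.08,0.5,0,0,0],[0,0,0.8,0,0,0],[0,0,0.8,0,0,0],[0,0,0.8,0,0,0],[0,0,0.8,0,0,0],[0,0,0.8,0,0,0],[0,0,0.5,0,0,0],[0,0,0.3,0,0,0]],
  ],
)

```text
time: 13.02
eef_pos: [0.5042, 0.3227, 0.0867]
ee_rot: [0.0, 0.935, 0.355, -0.001]
force: [0.2, 0.1, -0.1]
finger_gap: 0.0553
grip_force: 0.0
```

Call:
step_arm(
  targets=[
    [[0,0,0,0,0,0],[0,0,0,0,0,0],[0,0,0,0,0,0],[0,0,0,0,0,0],[0,0,0,0,0,0],[0,0,0,0,0,0],[0,0,0,0,0,0],[0,0,0,0,0,0]],
  ],
  gripper=0.48,
)

```text
time: 13.68
eef_pos: [0.5048, 0.3239, 0.0889]
ee_rot: [0.0, 0.935, 0.355, 0.0]
force: [-0.1, 0.7, -0.7]
finger_gap: 0.0444
grip_force: 0.0
```

Call:
step_arm(
  targets=[
    [[0,0,0,0,0,0],[0,0,0,0,0,0],[0,0,0,0,0,0],[0,0,0,0,0,0],[0,0,0,0,0,0],[0,0,0,0,0,0],[0,0,0,0,0,0],[0,0,0,0,0,0]],
  ],
  gripper=0.515,
)

```text
time: 14.35
eef_pos: [0.505, 0.3238, 0.0889]
ee_rot: [0.0, 0.935, 0.355, 0.0]
force: [1.4, -1.0, 2.7]
finger_gap: 0.0419
grip_force: 12.3
```

Call:
step_arm(
  targets=[
    [[0,0,-0.3,0,0,0],[0,0,-0.7,0,0,0],[0,0,-1,0,0,0],[0,0,-1,0,0,0],[0,0,-1,0,0,0],[0,0,-1,0,0,0],[0,0,-1,0,0,0],[0,0,-1,0,0,0]],
  ],
  gripper=0.518,
)

```text
time: 15.02
eef_pos: [0.5038, 0.3238, 0.2292]
ee_rot: [-0.0, 0.935, 0.355, -0.001]
force: [0.7, 0.6, -1.1]
finger_gap: 0.0413
grip_force: 18.1
```

Call:
step_arm(
  targets=[
    [[-0.2,0.25,-0.7,0,0,0],[-0.5,0.6,-0.4,0,0,0],[-0.85,1,0,0,0,0],[-0.85,1,0,0,0,0],[-0.85,1,0,0,0,0],[-0.85,1,0,0,0,0],[-0.85,1,0,0,0,0],[-0.85,1,0,0,0,0]],
  ],
)

```text
time: 15.68
eef_pos: [0.508, 0.1427, 0.2503]
ee_rot: [-0.0, 0.935, 0.355, -0.001]
force: [0.8, -0.4, -1.1]
finger_gap: 0.0416
grip_force: 18.1
```

Call:
step_arm(
  targets=[
    [[-0.85,1,0,0,0,0],[-0.85,1,0,0,0,0],[-0.85,1,0,0,0,0],[-0.85,1,0,0,0,0],[-0.85,1,0,0,0,0],[-0.85,1,0,0,0,0],[-0.85,1,0,0,0,0],[-0.85,1,0,0,0,0]],
  ],
)

```text
time: 16.35
eef_pos: [0.5123, -0.0669, 0.2503]
ee_rot: [-0.0, 0.935, 0.355, -0.001]
force: [-0.4, -0.2, -2.1]
finger_gap: 0.0413
grip_force: 18.1
```

Call:
step_arm(
  targets=[
    [[-0.85,1,0,0,0,0],[-0.85,1,0,0,0,0],[-0.85,1,0.2,0,0,0],[-0.85,1,0.5,0,0,0],[-0.85,1,0.5,0,0,0],[-0.85,1,0.5,0,0,0],[-0.85,1,0.5,0,0,0],[-0.85,1,0.5,0,0,0]],
  ],
)

```text
time: 17.02
eef_pos: [0.5167, -0.2765, 0.1958]
ee_rot: [-0.001, 0.935, 0.355, -0.0]
force: [0.8, -0.1, -1.4]
finger_gap: 0.0413
grip_force: 18.1
```

Call:
step_arm(
  targets=[
    [[-0.85,1,0.5,0,0,0],[-0.5,0.6,0.5,0,0,0],[-0.2,0.3,0.5,0,0,0],[0,0,0.5,0,0,0],[0,0,0.5,0,0,0],[0,0,0.3,0,0,0],[0,0,0.2,0,0,0],[0,0,0.1,0,0,0]],
  ],
)

```text
time: 17.68
eef_pos: [0.5199, -0.3228, 0.1341]
ee_rot: [-0.001, 0.935, 0.356, -0.0]
force: [-0.1, -0.1, -0.6]
finger_gap: 0.0413
grip_force: 18.1
```

Call:
step_arm(
  targets=[
    [[0,0,0.05,0,0,0],[0,0,0.05,0,0,0],[0,0,0.05,0,0,0],[0,0,0,0,0,0],[0,0,0,0,0,0],[0,0,0,0,0,0],[0,0,0,0,0,0],[0,0,0,0,0,0]],
  ],
)

```text
time: 18.35
eef_pos: [0.5198, -0.3245, 0.1318]
ee_rot: [0.0, 0.935, 0.355, 0.0]
force: [-0.4, 0.1, -1.8]
finger_gap: 0.0417
grip_force: 18.1
```

Another 4 mm, slowly, to touch.

Call:
step_arm(
  targets=[
    [[0,0,0.05,0,0,0],[0,0,0.05,0,0,0],[0,0,0.05,0,0,0],[0,0,0.03,0,0,0],[0,0,0,0,0,0],[0,0,0,0,0,0],[0,0,0,0,0,0],[0,0,0,0,0,0]],
  ],
)

```text
time: 19.02
eef_pos: [0.5197, -0.3245, 0.1281]
ee_rot: [0.0, 0.935, 0.355, 0.0]
force: [0.4, 0.8, -1.2]
finger_gap: 0.0416
grip_force: 18.1
```

Call:
step_arm(
  targets=[
    [[0,0,0.03,0,0,0],[0,0,0.02,0,0,0],[0,0,0,0,0,0],[0,0,0,0,0,0],[0,0,0,0,0,0],[0,0,0,0,0,0],[0,0,0,0,0,0],[0,0,0,0,0,0]],
  ],
)

```text
time: 19.68
eef_pos: [0.52, -0.3246, 0.1279]
ee_rot: [0.0, 0.935, 0.355, 0.0]
force: [-0.7, 1.0, 5.9]
finger_gap: 0.0412
grip_force: 18.4
```

Call:
step_arm(
  targets=[
    [[0,0,0,0,0,0],[0,0,0,0,0,0],[0,0,0,0,0,0],[0,0,0,0,0,0],[0,0,0,0,0,0],[0,0,0,0,0,0],[0,0,-0.2,0,0,0],[0,0,-0.5,0,0,0]],
  ],
  gripper=0.32,
)

```text
time: 20.35
eef_pos: [0.5188, -0.324, 0.1403]
ee_rot: [-0.001, 0.935, 0.355, -0.001]
force: [0.3, 0.3, -1.1]
finger_gap: 0.0583
grip_force: 0.0
```

Call:
step_arm(
  targets=[
    [[0,0,-1,0,0,0],[0,0,-1,0,0,0],[0,0,-1,0,0,0],[0,0,-1,0,0,0],[0.6,-0.24,0,0,0,0],[1,-0.4,0,0,0,0],[1,-0.4,0,0,0,0],[1,-0.4,0,0,0,0]],
  ],
)

```text
time: 21.02
eef_pos: [0.5549, -0.254, 0.2217]
ee_rot: [0.0, 0.935, 0.355, 0.0]
force: [0.2, 0.0, -0.8]
finger_gap: 0.0584
grip_force: 0.0
```

Call:
step_arm(
  targets=[
    [[1,-0.4,0,0,0,0],[1,-0.4,0,0,0,0],[1,-0.4,0,0,0,0],[1,-0.4,0,0,0,0],[1,-0.4,0,0,0,0],[1,-0.4,0,0,0,0],[1,-0.4,0,0,0,0],[1,-0.4,0,0,0,0]],
  ],
)

```text
time: 21.68
eef_pos: [0.6321, -0.0995, 0.2214]
ee_rot: [-0.0, 0.935, 0.355, 0.0]
force: [-0.4, 0.2, -0.8]
finger_gap: 0.0582
grip_force: 0.0
```

Run:
```python
from h import *
r=lambda i,f:cv2.resize(i,None,fx=f,fy=f,interpolation=cv2.INTER_CUBIC)
a=capture("side")[50:260,240:480,::-1]
cv2.imwrite("pics/p7.png",r(a,2.8));go(.663,-.0395,.096)
```

```text
tool units [ 2.85 -1.03  6.29]
```

View pics/p7.png

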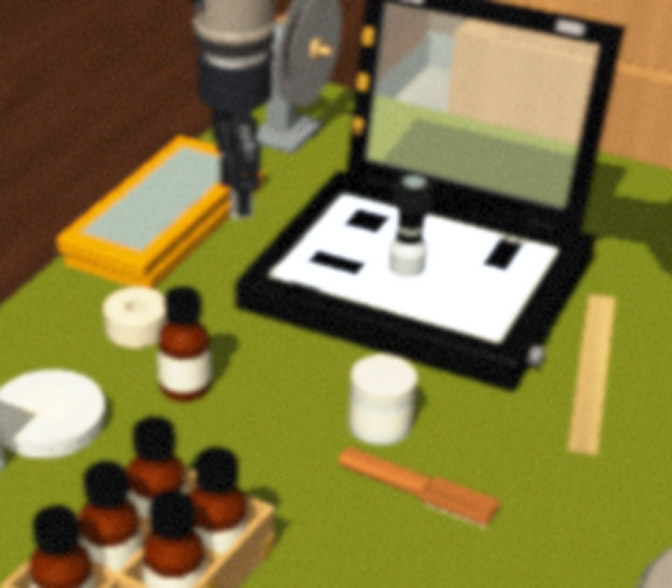

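The loupe stands upright on the lit glass at crop (407,230). B1 is still at (184,345), undisturbed. I'm going for B1.

Call:
step_arm(
  targets=[
    [[1,-0.35,0,0,0,0],[1,-0.35,0,0,0,0],[0.6,-0.25,0,0,0,0],[0.25,-0.08,0.3,0,0,0],[0,0,0.8,0,0,0],[0,0,0.8,0,0,0],[0,0,0.8,0,0,0],[0,0,0.8,0,0,0]],
  ],
)

```text
time: 22.4
eef_pos: [0.6601, -0.0489, 0.1501]
ee_rot: [0.0, 0.935, 0.354, -0.0]
force: [-0.0, 0.0, -0.7]
finger_gap: 0.0578
grip_force: 0.0
```

Call:
step_arm(
  targets=[
    [[0,0,0.8,0,0,0],[0,0,0.8,0,0,0],[0,0,0.7,0,0,0],[0,0,0.4,0,0,0],[0,0,0.1,0,0,0],[0,0,0,0,0,0],[0,0,0,0,0,0],[0,0,0,0,0,0]],
  ],
)

```text
time: 23.07
eef_pos: [0.6614, -0.0479, 0.0962]
ee_rot: [0.0, 0.935, 0.355, 0.001]
force: [-0.2, -0.1, 0.2]
finger_gap: 0.0584
grip_force: 0.0
```

Call:
step_arm(
  targets=[
    [[0,0,0,0,0,0],[0,0,0,0,0,0],[0,0,0,0,0,0],[0,0,0,0,0,0],[0,0,0,0,0,0],[0,0,0,0,0,0],[0,0,0,0,0,0],[0,0,0,0,0,0]],
  ],
  gripper=0.49,
)

```text
time: 23.73
eef_pos: [0.6607, -0.0478, 0.0951]
ee_rot: [-0.0, 0.935, 0.355, 0.0]
force: [-0.9, 1.7, 1.3]
finger_gap: 0.0435
grip_force: 0.6
```

Call:
step_arm(
  targets=[
    [[0,0,0,0,0,0],[0,0,0,0,0,0],[0,0,0,0,0,0],[0,0,0,0,0,0],[0,0,0,0,0,0],[0,0,0,0,0,0],[0,0,0,0,0,0],[0,0,0,0,0,0]],
  ],
  gripper=0.515,
)

```text
time: 24.4
eef_pos: [0.6607, -0.0479, 0.0951]
ee_rot: [0.0, 0.935, 0.355, -0.0]
force: [0.1, 1.0, 1.0]
finger_gap: 0.0411
grip_force: 0.7
```

Call:
step_arm(
  targets=[
    [[0,0,0,0,0,0],[0,0,0,0,0,0],[0,0,0,0,0,0],[0,0,0,0,0,0],[0,0,0,0,0,0],[0,0,0,0,0,0],[0,0,0,0,0,0],[0,0,0,0,0,0]],
  ],
  gripper=0.528,
)

```text
time: 25.07
eef_pos: [0.6606, -0.0477, 0.0952]
ee_rot: [-0.0, 0.935, 0.355, -0.0]
force: [-2.2, 1.9, 2.6]
finger_gap: 0.0403
grip_force: 15.0
```

The grasp sits about 7 mm off-centre along tool x, so I'll ease open, centre and regrip.

Call:
step_arm(
  targets=[
    [[0,0,0,0,0,0],[0,0,0,0,0,0],[0,0,0,0,0,0],[0,0,0,0,0,0],[0.15,0,0,0,0,0],[0.15,0,0,0,0,0],[0.05,0,0,0,0,0],[0,0,0,0,0,0]],
  ],
  gripper=0.46,
)

```text
time: 25.73
eef_pos: [0.6665, -0.0428, 0.0952]
ee_rot: [0.0, 0.935, 0.355, 0.0]
force: [0.0, 0.0, 0.4]
finger_gap: 0.0459
grip_force: 0.0
```

Call:
step_arm(
  targets=[
    [[0,0,0,0,0,0],[0,0,0,0,0,0],[0,0,0,0,0,0],[0,0,0,0,0,0],[0,0,0,0,0,0],[0,0,0,0,0,0],[0,0,0,0,0,0],[0,0,0,0,0,0]],
  ],
  gripper=0.515,
)

```text
time: 26.4
eef_pos: [0.6659, -0.0432, 0.0952]
ee_rot: [0.0, 0.935, 0.355, 0.0]
force: [0.1, 1.1, -0.4]
finger_gap: 0.0416
grip_force: 0.7
```

Call:
step_arm(
  targets=[
    [[0,0,0,0,0,0],[0,0,0,0,0,0],[0,0,0,0,0,0],[0,0,0,0,0,0],[0,0,0,0,0,0],[0,0,0,0,0,0],[0,0,0,0,0,0],[0,0,0,0,0,0]],
  ],
  gripper=0.529,
)

```text
time: 27.07
eef_pos: [0.6659, -0.043, 0.0952]
ee_rot: [-0.0, 0.935, 0.355, 0.0]
force: [-3.1, 1.5, 3.4]
finger_gap: 0.0406
grip_force: 16.9
```

Call:
step_arm(
  targets=[
    [[0,0,-0.3,0,0,0],[0,0,-0.7,0,0,0],[0,0,-1,0,0,0],[0,0,-1,0,0,0],[0,0,-1,0,0,0],[0,0,-1,0,0,0],[0,0,-1,0,0,0],[0,0,-1,0,0,0]],
  ],
)

```text
time: 27.73
eef_pos: [0.6657, -0.0442, 0.2367]
ee_rot: [0.001, 0.935, 0.355, -0.0]
force: [0.3, 0.2, -3.9]
finger_gap: 0.0408
grip_force: 16.6
```

Call:
step_arm(
  targets=[
    [[0.1,-0.3,-0.8,0,0,0],[0.23,-0.7,-0.4,0,0,0],[0.33,-1,0,0,0,0],[0.33,-1,0,0,0,0],[0.33,-1,0,0,0,0],[0.33,-1,0,0,0,0],[0.33,-1,0,0,0,0],[0.33,-1,0,0,0,0]],
  ],
)

```text
time: 28.4
eef_pos: [0.6062, 0.0935, 0.2589]
ee_rot: [0.0, 0.935, 0.355, -0.0]
force: [0.1, -0.4, -3.8]
finger_gap: 0.0403
grip_force: 16.6
```

Call:
step_arm(
  targets=[
    [[0.33,-1,0,0,0,0],[0.33,-1,0,0,0,0],[0.33,-1,0,0,0,0],[0.33,-1,0,0,0,0],[0.33,-1,0,0,0,0],[0.33,-1,0,0,0,0],[0.33,-1,0,0,0,0],[0.33,-1,0,0,0,0]],
  ],
)

```text
time: 29.07
eef_pos: [0.5395, 0.248, 0.259]
ee_rot: [0.0, 0.935, 0.355, -0.0]
force: [0.9, -0.5, -4.8]
finger_gap: 0.0403
grip_force: 16.6
```

Call:
step_arm(
  targets=[
    [[0.33,-1,0,0,0,0],[0.33,-1,0,0,0,0],[0.25,-0.8,0,0,0,0],[0.1,-0.3,0,0,0,0],[0,-0.1,0,0,0,0],[0,0,0,0,0,0],[0,0,0,0,0,0],[0,0,0,0,0,0]],
  ],
)

```text
time: 29.73
eef_pos: [0.5144, 0.3065, 0.259]
ee_rot: [0.001, 0.935, 0.354, -0.0]
force: [0.4, -0.7, -3.6]
finger_gap: 0.0409
grip_force: 16.7
```

Run:
```python
from h import *
r=lambda i,f:cv2.resize(i,None,fx=f,fy=f,interpolation=cv2.INTER_CUBIC)
a=capture("side")[130:310,225:355,::-1];c=capture("top")[150:260,205:335,::-1]
i=r(a,3.);j=r(c,3.);j=np.vstack([j,np.zeros((i.shape[0]-j.shape[0],j.shape[1],3),np.uint8)])
cv2.imwrite("pics/p8.png",np.hstack([i,j]));go(.506,.324,.1012)
```

```text
tool units [ 0.26 -0.91  7.89]
```

View pics/p8.png

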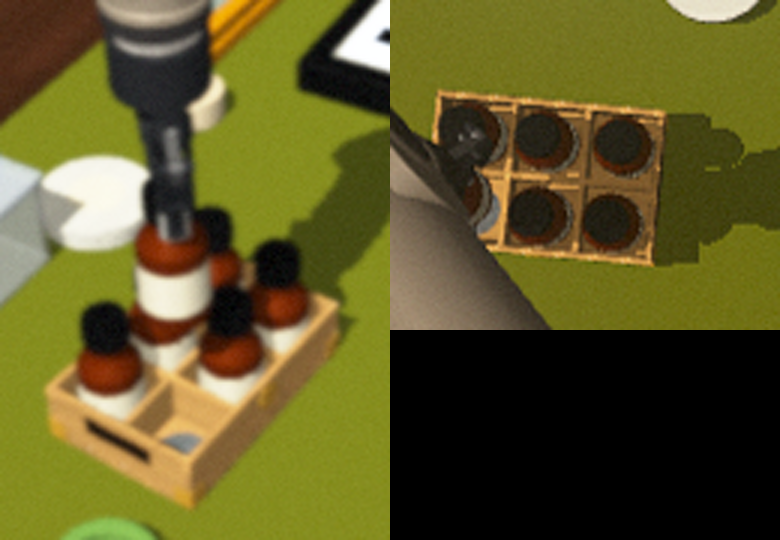

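B1 is upright in the gripper and the loupe's cell is empty. I need to finish the lateral move before lowering.

Call:
step_arm(
  targets=[
    [[0.13,-0.45,0,0,0,0],[0.1,-0.3,0,0,0,0],[0.03,-0.15,0,0,0,0],[0,0,0,0,0,0],[0,0,0,0,0,0],[0,0,0,0,0,0],[0,0,0,0,0,0],[0,0,0,0,0,0]],
  ],
)

```text
time: 30.5
eef_pos: [0.5057, 0.3248, 0.2591]
ee_rot: [0.0, 0.935, 0.355, 0.0]
force: [0.7, 0.9, -4.2]
finger_gap: 0.0406
grip_force: 16.7
```

Call:
step_arm(
  targets=[
    [[0,0,0.3,0,0,0],[0,0,0.6,0,0,0],[0,0,0.6,0,0,0],[0,0,0.6,0,0,0],[0,0,0.6,0,0,0],[0,0,0.6,0,0,0],[0,0,0.5,0,0,0],[0,0,0.3,0,0,0]],
  ],
)

```text
time: 31.17
eef_pos: [0.5049, 0.3246, 0.175]
ee_rot: [0.0, 0.935, 0.355, -0.001]
force: [0.4, -0.1, -3.9]
finger_gap: 0.0405
grip_force: 16.7
```

Call:
step_arm(
  targets=[
    [[0,0,0.4,0,0,0],[0,0,0.5,0,0,0],[0,0,0.6,0,0,0],[0,0,0.6,0,0,0],[0,0,0.5,0,0,0],[0,0,0.4,0,0,0],[0,0,0.3,0,0,0],[0,0,0.1,0,0,0]],
  ],
)

```text
time: 31.83
eef_pos: [0.5051, 0.3248, 0.1078]
ee_rot: [0.0, 0.935, 0.355, -0.001]
force: [-0.5, 0.2, -3.5]
finger_gap: 0.0408
grip_force: 16.7
```

Call:
step_arm(
  targets=[
    [[0,0,0.08,0,0,0],[0,0,0.06,0,0,0],[0,0,0.05,0,0,0],[0,0,0.04,0,0,0],[0,0,0,0,0,0],[0,0,0,0,0,0],[0,0,0,0,0,0],[0,0,0,0,0,0]],
  ],
)

```text
time: 32.5
eef_pos: [0.5056, 0.3251, 0.1047]
ee_rot: [-0.0, 0.935, 0.355, 0.0]
force: [-0.2, -0.8, -4.1]
finger_gap: 0.0405
grip_force: 16.7
```

Call:
step_arm(
  targets=[
    [[0,0,0.05,0,0,0],[0,0,0.05,0,0,0],[0,0,0.05,0,0,0],[0,0,0.03,0,0,0],[0,0,0.02,0,0,0],[0,0,0,0,0,0],[0,0,0,0,0,0],[0,0,0,0,0,0]],
  ],
)

```text
time: 33.17
eef_pos: [0.5058, 0.3255, 0.1011]
ee_rot: [-0.0, 0.935, 0.355, 0.001]
force: [-1.4, 0.6, 4.0]
finger_gap: 0.0405
grip_force: 16.9
```

Touched down, so I'm releasing and rising.

Call:
step_arm(
  targets=[
    [[0,0,0,0,0,0],[0,0,0,0,0,0],[0,0,0,0,0,0],[0,0,0,0,0,0],[0,0,0,0,0,0],[0,0,0,0,0,0],[0,0,-0.2,0,0,0],[0,0,-0.5,0,0,0]],
  ],
  gripper=0.35,
)

```text
time: 33.83
eef_pos: [0.5047, 0.3245, 0.1138]
ee_rot: [0.0, 0.935, 0.355, -0.001]
force: [-0.3, -0.4, -0.2]
finger_gap: 0.0556
grip_force: 0.0
```

Call:
step_arm(
  targets=[
    [[0,0,-1,0,0,0],[0,0,-1,0,0,0],[0,0,-1,0,0,0],[0,0,-1,0,0,0],[0,0,-1,0,0,0],[0,0,-1,0,0,0],[0,0,-0.5,0,0,0],[0,0,0,0,0,0]],
  ],
)

```text
time: 34.5
eef_pos: [0.5066, 0.3262, 0.2478]
ee_rot: [-0.001, 0.935, 0.355, 0.003]
force: [0.3, 0.6, -0.5]
finger_gap: 0.0554
grip_force: 0.0
```

Run:
```python
from h import *
cv2.imwrite("pics/p9.png",cv2.resize(capture("side")[80:310,215:475,::-1],None,fx=2.5,fy=2.5,interpolation=cv2.INTER_CUBIC))
```

```text
(no output)
```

View pics/p9.png

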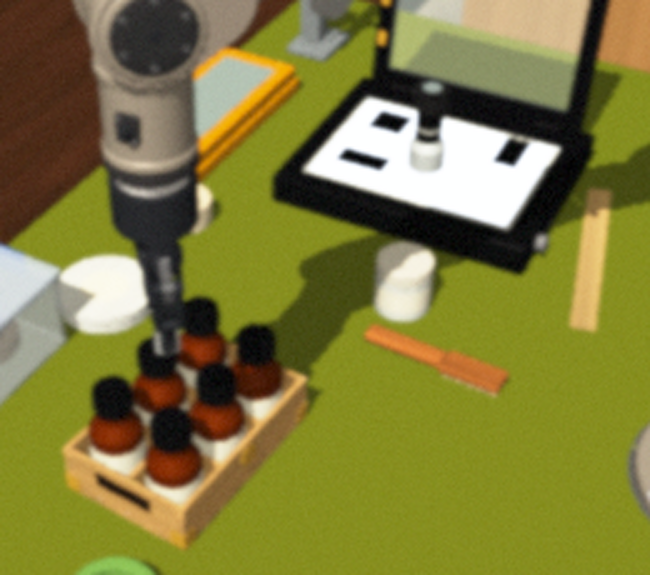

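All six bottles stand upright in the crate, the loupe is on the glass at (427,135), and the gripper is clear of everything.

```bash
python3 -c "
from bench import robot
print(robot.finish_job())"
```

```text
the job is handed in; nothing more can be done
None
```

I handed the job in at about 35 s: both bottles stand upright in their own crate cells and the loupe stands on the lit glass, with grip-force readings no higher than 18.5 N; before lifting the second bottle I opened and regripped it once because the first grip was off-centre.

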